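# Flip the stock tags of the component bins

## Task

The component bins on the electronics bench have been restocked, but their hinged stock tags have not been updated. With a fingertip, gently push over the tags that are wrong, so that every full bin's tag lies with its green face up and the tag of the bin that is not full lies with its red face up; each tag belongs to the bin directly behind it. Do not grip the tags, and do not pick up or shift the bins or anything else on the bench.

Things in the scene. Friction and masses are not known exactly. Their poses are not given: they have to be found in the camera images.
- tag_a (a joint): Angle of the leaf of status tag a about its hinge pin (rad): 0 upright; +0.70 fully over to the robot's right, green face up; -0.70 fully over to the left, red face up. Stops at both ends, swings freely between and falls over by itself once past upright. Leaf: plate 3 mm thick, 50 mm wide along the pin, free edge 54 mm from the pin; left side green, right side red; 30 g.
- tag_a_hinge (a point): Middle of the hinge pin of tag a, 47 mm above the bench; x runs along the pin to its bin, y left, z up. Lying over, the leaf's free edge is 35 mm to one side of the pin and 41 mm above it. The fixed bracket reaches 32 mm each way along the pin, 18 mm to either side and 11 mm above the pin; above that the leaf stands free; under 1 N turns it. The rail it sits on tops out 20 mm below the pin.
- tag_b (a joint): Angle of the leaf of status tag b about its hinge pin (rad): 0 upright; +0.70 fully over to the robot's right, green face up; -0.70 fully over to the left, red face up. Stops at both ends, swings freely between and falls over by itself once past upright. Leaf: plate 3 mm thick, 50 mm wide along the pin, free edge 54 mm from the pin; left side green, right side red; 30 g.
- tag_b_hinge (a point): Middle of the hinge pin of tag b, 47 mm above the bench; x runs along the pin to its bin, y left, z up. Lying over, the leaf's free edge is 35 mm to one side of the pin and 41 mm above it. The fixed bracket reaches 32 mm each way along the pin, 18 mm to either side and 11 mm above the pin; above that the leaf stands free; under 1 N turns it. The rail it sits on tops out 20 mm below the pin.
- tag_c (a joint): Angle of the leaf of status tag c about its hinge pin (rad): 0 upright; +0.70 fully over to the robot's right, green face up; -0.70 fully over to the left, red face up. Stops at both ends, swings freely between and falls over by itself once past upright. Leaf: plate 3 mm thick, 50 mm wide along the pin, free edge 54 mm from the pin; left side green, right side red; 30 g.
- tag_c_hinge (a point): Middle of the hinge pin of tag c, 47 mm above the bench; x runs along the pin to its bin, y left, z up. Lying over, the leaf's free edge is 35 mm to one side of the pin and 41 mm above it. The fixed bracket reaches 32 mm each way along the pin, 18 mm to either side and 11 mm above the pin; above that the leaf stands free; under 1 N turns it. The rail it sits on tops out 20 mm below the pin.
- tag_d (a joint): Angle of the leaf of status tag d about its hinge pin (rad): 0 upright; +0.70 fully over to the robot's right, green face up; -0.70 fully over to the left, red face up. Stops at both ends, swings freely between and falls over by itself once past upright. Leaf: plate 3 mm thick, 50 mm wide along the pin, free edge 54 mm from the pin; left side green, right side red; 30 g.
- tag_d_hinge (a point): Middle of the hinge pin of tag d, 47 mm above the bench; x runs along the pin to its bin, y left, z up. Lying over, the leaf's free edge is 35 mm to one side of the pin and 41 mm above it. The fixed bracket reaches 32 mm each way along the pin, 18 mm to either side and 11 mm above the pin; above that the leaf stands free; under 1 N turns it. The rail it sits on tops out 20 mm below the pin.
- bin_caps: Loose blue hopper-front parts bin, 140 mm deep (x), 100 mm wide (y), 67 mm high, FULL and heaped (to about 75 mm) with black capacitors. Origin: centre of its underside, 112 mm behind the hinge of its own tag and 165 mm or more from the other tags. The four bins stand 122 mm apart in a row on a tray, in any order.
- bin_standoffs: Loose blue hopper-front parts bin, 140 mm deep (x), 100 mm wide (y), 67 mm high, FULL and heaped (to about 75 mm) with brass standoffs. Origin: centre of its underside, 112 mm behind the hinge of its own tag and 165 mm or more from the other tags. The four bins stand 122 mm apart in a row on a tray, in any order.
- bin_plugs: Loose blue hopper-front parts bin, 140 mm deep (x), 100 mm wide (y), 67 mm high, FULL and heaped (to about 75 mm) with white plug housings. Origin: centre of its underside, 112 mm behind the hinge of its own tag and 165 mm or more from the other tags. The four bins stand 122 mm apart in a row on a tray, in any order.
- bin_low: Loose blue hopper-front parts bin, 140 mm deep (x), 100 mm wide (y), 67 mm high, NOT full: only four orange film capacitors on its floor. Origin: centre of its underside, 112 mm behind the hinge of its own tag and 165 mm or more from the other tags. The four bins stand 122 mm apart in a row on a tray, in any order.
- spool_black: Bystander: spool of black wire, 72 mm diameter, 72 mm high, standing beyond one end of the tray; origin under its centre.
- spool_red: Bystander: spool of red wire, 72 mm diameter, 72 mm high, standing beyond the other end of the tray; origin under its centre.
- circuit_board: Bystander: green circuit board 92 x 48 mm, about 16 mm high, lying on the mat; origin under its centre.
- tweezers: Bystander: steel tweezers 125 mm long, 9 mm high, lying on the mat; origin under the centre.
- screwdriver: Bystander: screwdriver 170 mm long with an orange handle, lying on the mat; origin under its middle.
- solder_reel: Bystander: solder reel, 60 mm diameter, 34 mm high; origin under its centre.
- multimeter: Bystander: yellow multimeter lying on its back, 150 x 80 mm, 40 mm high; origin under its centre.
There are look-alikes about, which are no part of the job. What is shaped like the bin_low but turquoise is not meant.

How it is judged:
By the outcome, as a careful person would: the job done as asked, in the order asked, and still so for the second after the job is handed in, with the robot touching nothing.
It also fails if it takes over 61 s, if anything falls off the work surface, if the arm or the gripper's body presses on something with over 40 N, if the wrist force passes 120 N, or if a joint passes its speed limit or range.

## Robot

A 7-joint arm with a two-finger parallel gripper is mounted at the origin on the work surface. World frame = base frame: x ahead of the robot, y to its left, z up, the work surface at z = 0. Lengths are in mm, angles in rad, forces in N, time in s.
With the tool pointing down it reaches from about 425 to 1025 mm from the base axis. Payload 9.4 kg.
Tool frame: the origin (TCP) lies between the finger pads; the fingertips stand 22 mm ahead of it and the grasp point (between the pads) lies 3 mm ahead of it; z points along the fingers, y is the direction in which the jaws open and shut (so a half turn about z gives the same grasp; the last joint's range is limited). The gripper opens to 85 mm and grips with 20 to 120 N. Pads are 22 mm wide; open, the fingers measure 114 mm over their backs; the gripper's body (76 mm by 85 mm) begins 54 mm behind the grasp point. The pads swing forward as they close: fully open they stand 13 mm farther back than shut.
Start: joints at [-1.37, 0.599, -0.003, 1.599, 0.002, 0.943, -0.08], TCP at [198.829, 697.202, 224.975] pointing down, gripper open.
Joint ranges: [-2.57, 2.57], [-0.35, 1.97], [-1.29, 1.29], [0.11, 2.56], [-1.05, 4.19], [0.11, 1.86], [-2.63, 2.63]. Speed limits (rad/s): [2.22, 2.22, 3.01, 3.01, 3.14, 3.14, 3.14].

## Interface

Orientations are given as a unit quaternion [x, y, z, w].
In Python, from cell import robot gives the robot as it stands.
- The arm moves only by the tool jog_arm, never from a script. Its argument "commands" is a list of rows, each a list of 3 entries, a list of its own where there are three numbers: the finger opening in m, from 0 to 0.0854, then the shift along the tool's x, y, z in m, then the turn, a rotation vector about the tool's x, y, z in units of 5 degrees (1.0 is 5 degrees). In form: [[grip, [dx, dy, dz], [ax, ay, az]], ...]. A call has 1 to 5 rows; each row shifts and turns the commanded pose from where the row before left it, along the tool's axes as they then stand; what a row does not reach is not made up. A row lasts 1/8 s, in which the tool goes at most 62.5 mm and 10.7 degrees, less where a joint would pass 70% of its speed; a pose out of reach is approached as far as the arm can. A call is refused whole if a number of a shift passes 0.0625 or a number of a turn 1, either way. A call with a gripper value outside its range is refused whole. The fingers move at their own pace and stop on an object; the grip force is fixed at half the most. Time passes only in rows, so rows that do not move let the fingers close. It gives the time, the measured TCP pose, the force and the opening at its end, in the units of the state.
- robot.get_obs(): the state, without advancing time (a new reading comes with each control period).
- robot.grab_frame(name): name is "scene" or "top" or "wrist"; returns the picture (420x560x3 uint8, blue, green, red); there is no depth.
- robot.camera_model(name): a dict with "vertical_fov" (degrees; the focal length in pixels is half the picture's height over the tangent of half this angle, whatever the lens; pixels are square), "cx", "cy" (the principal point, pixels), "origin" and "attitude" of the camera in the world. Camera axes: x right, y down, z forward; pixel columns grow to the right and rows downward; lengths in mm; the calibration is good to about 2 mm. A picture is of the moment at which its call begins: read the wrist's pose just before it. camera_model takes no time and is no camera call; for the wrist camera it gives the pose at the moment of the call.
- robot.sign_off(): hands the job in, once; it reports no verdict.
The state is a dict: "t": time; "qpos": joint angles; "dq": joint speeds; "effort": joint torques, N m; "position": TCP position; "tcp_rot": TCP orientation; "ft_force": force on the tool from outside, world axes, zero at the start; "ft_torque": the same for the moment, N m; "gripper_width": finger opening in mm.
Only numpy, scipy, OpenCV 4.12 (cv2) and the standard library are available. Lean on these libraries where they do the work, as an engineer would, in place of code of your own. Each camera call takes 0.05 s, during which the arm holds its last target.

## Working session

There is one attempt and no reset: what is moved stays moved. The work goes in short steps, Python scripts to look and compute and a tool call to move; the robot and the scene stay as the last step left them, time stands still between calls to the robot, and variables do not carry over. Pictures are saved under pics/ and viewed, and the job is handed in when it is done.

Besides the shell and the picture viewer there is one more tool, called by a JSON object that holds its "op" and its "data". jog_arm: Moves the arm, as the interface text tells. Its arguments: {"type":"object","properties":{"commands":{"type":"array"}},"required":["commands"]}

```bash
mkdir -p pics; ls
python3 - <<'E'
from cell import robot
import cv2
o=robot.get_obs(); print(o)
for n in ["scene","top"]:
    f=robot.grab_frame(n); cv2.imwrite(f"pics/{n}0.png",f); print(n,robot.camera_model(n))
E
```

```text
pics
{'t': 0.0, 'qpos': array([-1.36966375,  0.6000925 , -0.00258571,  1.6001198 ,  0.00178497,
        0.9428933 , -0.07982975]), 'dq': array([-8.00479555e-04,  1.51773303e-03, -9.28179846e-04,  7.93402139e-04,
        6.18508391e-05, -2.70632500e-04,  2.69405586e-03]), 'effort': array([ 8.23668834e-04, -7.76460600e+01,  1.56487841e+00, -2.57988185e+01,
        1.22910787e-02,  9.59463883e-03,  2.10387697e-05]), 'position': array([198.70396714, 696.74652303, 224.1435046 ]), 'tcp_rot': array([ 1.38442667e-01,  9.90370162e-01, -7.53483494e-04, -5.32074535e-05]), 'ft_force': array([-0.65220779,  1.15616004,  1.00566604]), 'ft_torque': array([-0.03027254, -0.01395744,  0.01060211]), 'gripper_width': 85.12305460570633}
scene {'vertical_fov': 56.119466023810645, 'cx': 280.7201331866324, 'cy': 210.53543910553955, 'origin': array([1119.60436628,    5.43758813,  884.18010631]), 'attitude': array([ 0.72078684,  0.62190571, -0.19956088, -0.23211003])}
top {'vertical_fov': 46.456544310514836, 'cx': 273.97115525871635, 'cy': 210.01165601741613, 'origin': array([ 304.92956778,   83.77213626, 1677.1545456 ]), 'attitude': array([ 0.708707  , -0.70232664,  0.04014407, -0.05348025])}
```

View pics/scene0.png

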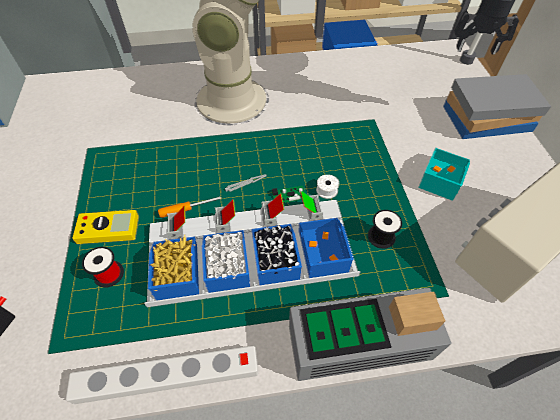

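View pics/top0.png

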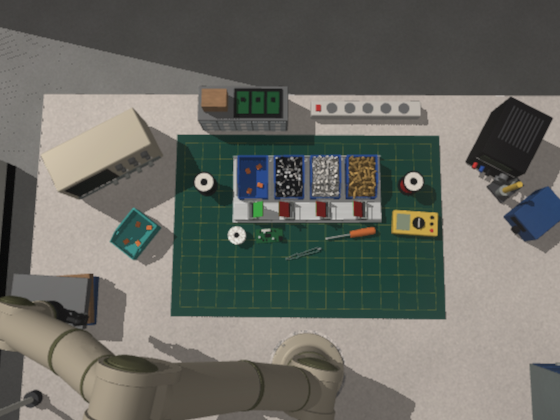

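Run:
```python
import cv2
a=cv2.imread("pics/scene0.png")[170:310,140:370]; b=cv2.imread("pics/top0.png")[145:250,190:440]
cv2.imwrite("pics/sc.png",cv2.resize(a,None,fx=3.4,fy=3.4,interpolation=cv2.INTER_CUBIC))
cv2.imwrite("pics/tc.png",cv2.resize(b,None,fx=3.2,fy=3.2,interpolation=cv2.INTER_CUBIC))
```

```text
(no output)
```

View pics/sc.png

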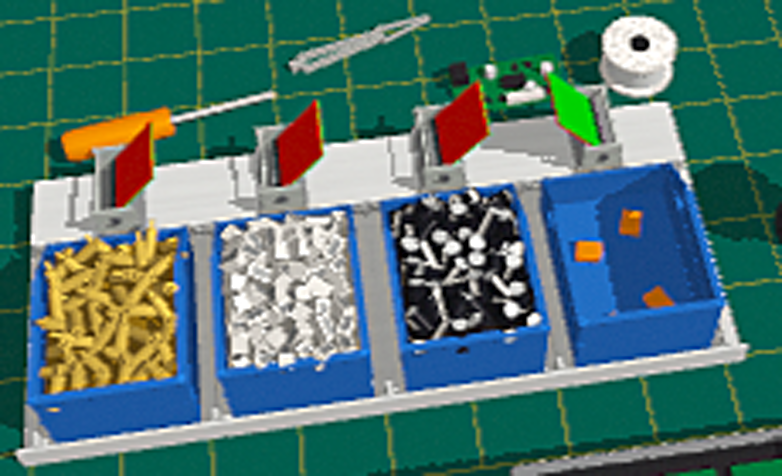

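View pics/tc.png

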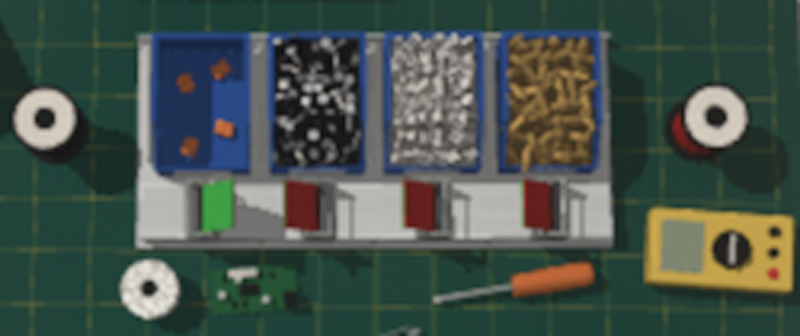

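```bash
cat > h.py <<'E'
import numpy as np, cv2
from scipy.spatial.transform import Rotation as R
from cell import robot
def cast(m,px,z):
    f=210/np.tan(np.radians(m["vertical_fov"])/2)
    px=np.atleast_2d(px).astype(float)
    d=np.c_[(px[:,0]-m["cx"])/f,(px[:,1]-m["cy"])/f,np.ones(len(px))]
    d=R.from_quat(m["attitude"]).apply(d); o=m["origin"]
    return o+d*((z-o[2])/d[:,2])[:,None]
def blobs(img,roi,color):
    x0,y0,x1,y1=roi; h=cv2.cvtColor(img,cv2.COLOR_BGR2HSV)
    H,S,V=cv2.split(h)
    m=((H<8)|(H>172))&(S>150)&(V>60) if color=="red" else (H>50)&(H<70)&(S>150)&(V>120)
    k=np.zeros_like(m); k[y0:y1,x0:x1]=1; m=(m&k).astype(np.uint8)
    n,l,s,c=cv2.connectedComponentsWithStats(m)
    return [((l==i).astype(np.uint8),s[i],c[i]) for i in range(1,n) if s[i][4]>40]
E
python3 - <<'E'
from h import *
for n,roi in [("top",(230,195,400,225)),("scene",(140,180,330,240))]:
    m=robot.camera_model(n); im=cv2.imread(f"pics/{n}0.png")
    for col in ["red","green"]:
        for msk,s,c in blobs(im,roi,col):
            r=cv2.minAreaRect(np.argwhere(msk)[:,::-1].astype(np.float32))
            cn=cv2.findContours(msk,0,2)[0][0]
            ap=cv2.approxPolyDP(cn,2.5,True)[:,0]
            print(n,col,s,c.round(1),"c@77",cast(m,c,76)[0].round(0)[:2])
            print("   poly",ap.tolist(),cast(m,ap,88)[:,:2].round(0).tolist())
E
```

```text
top red [280 202   9  15 123] [284. 209.] c@77 [522.  82.]
   poly [[280, 202], [280, 215], [288, 216], [288, 204]] [[543.0, 95.0], [500.0, 95.0], [497.0, 69.0], [537.0, 69.0]]
top red [317 202   9  15 118] [320.8 209. ] c@77 [523. -39.]
   poly [[317, 202], [317, 215], [324, 216], [324, 203]] [[544.0, -26.0], [501.0, -26.0], [498.0, -49.0], [541.0, -49.0]]
top red [354 202   8  15 110] [357.5 208.8] c@77 [ 525. -160.]
   poly [[354, 202], [354, 214], [361, 216], [361, 203]] [[545.0, -147.0], [506.0, -146.0], [499.0, -169.0], [542.0, -170.0]]
top green [254 202   8  15 106] [257.6 209. ] c@77 [521. 169.]
   poly [[261, 202], [254, 204], [254, 216], [261, 215]] [[543.0, 158.0], [536.0, 181.0], [496.0, 180.0], [500.0, 157.0]]
scene red [268 195  15  23 224] [275.  206.3] c@77 [531.  79.]
   poly [[280, 195], [268, 204], [270, 217], [282, 209]] [[506.0, 95.0], [530.0, 61.0], [570.0, 61.0], [551.0, 94.0]]
scene red [221 200  13  25 194] [227.4 212.6] c@77 [533. -42.]
   poly [[232, 200], [221, 211], [223, 224], [233, 216]] [[504.0, -27.0], [535.0, -57.0], [574.0, -54.0], [554.0, -29.0]]
scene red [174 206  10  25 160] [178.6 218.8] c@77 [ 534. -164.]
   poly [[183, 206], [174, 216], [174, 230], [183, 222]] [[505.0, -150.0], [533.0, -172.0], [574.0, -172.0], [554.0, -150.0]]
scene green [301 191  15  22 157] [308.4 201.9] c@77 [530. 166.]
   poly [[302, 191], [305, 206], [315, 212], [312, 199]] [[502.0, 153.0], [550.0, 152.0], [572.0, 174.0], [531.0, 174.0]]
```

{"op": "jog_arm", "data": {"commands": [[0,[0,0,0],[0,0,1]],[0,[0,0,0],[0,0,1]],[0,[0,0,0],[0,0,1]],[0,[0,0,0],[0,0,1]],[0,[0,0,0],[0,0,1]]]}}

```text
t: 0.72
position: [198.7, 696.9, 224.5]
tcp_rot: [0.351, 0.936, -0.0, 0.0]
ft_force: [-0.2, -0.3, 0.4]
gripper_width: 0.3
```

{"op": "jog_arm", "data": {"commands": [[0,[0,0,0],[0,0,1]],[0,[0,0,0],[0,0,1]],[0,[0,0,0],[0,0,1]],[0,[0,0,0],[0,0,1]],[0,[0,0,0],[0,0,1]]]}}

```text
t: 1.35
position: [198.7, 696.9, 224.5]
tcp_rot: [0.545, 0.838, -0.0, 0.0]
ft_force: [-0.3, 0.7, -0.5]
gripper_width: 0.0
```

{"op": "jog_arm", "data": {"commands": [[0,[0,0,0],[0,0,1]],[0,[0,0,0],[0,0,1]],[0,[0,0,0],[0,0,1]],[0,[0,0,0],[0,0,1]],[0,[0,0,0],[0,0,0.8]]]}}

```text
t: 1.98
position: [198.6, 697.0, 224.5]
tcp_rot: [0.707, 0.707, -0.0, 0.0]
ft_force: [0.5, -0.1, 0.2]
gripper_width: 0.0
```

{"op": "jog_arm", "data": {"commands": [[0,[-0.048,0.026,0],[0,0,0]],[0,[-0.048,0.026,0],[0,0,0]],[0,[-0.048,0.026,0],[0,0,0]],[0,[-0.048,0.026,0],[0,0,0]],[0,[-0.048,0.026,0],[0,0,0]]]}}

```text
t: 2.6
position: [329.7, 455.7, 224.8]
tcp_rot: [0.707, 0.708, -0.0, 0.0]
ft_force: [1.2, 0.4, 0.3]
gripper_width: 0.3
```

{"op": "jog_arm", "data": {"commands": [[0,[-0.048,0.026,0],[0,0,0]],[0,[-0.048,0.026,0],[0,0,0]],[0,[-0.048,0.026,0],[0,0,0]],[0,[-0.048,0.026,0],[0,0,0]],[0,[-0.048,0.026,0],[0,0,0]]]}}

```text
t: 3.22
position: [460.1, 216.0, 225.0]
tcp_rot: [0.706, 0.708, 0.0, 0.0]
ft_force: [0.5, 0.5, 0.5]
gripper_width: -0.0
```

{"op": "jog_arm", "data": {"commands": [[0,[-0.048,0.026,0],[0,0,0]],[0,[-0.048,0.026,0],[0,0,0]],[0,[-0.048,0,0],[0,0,0]],[0,[-0.048,0,0],[0,0,0]],[0,[0,0,0],[0,0,0]]]}}

```text
t: 3.85
position: [511.4, 21.6, 225.1]
tcp_rot: [0.709, 0.705, -0.0, 0.0]
ft_force: [-0.1, 0.6, 0.3]
gripper_width: 0.2
```

Run:
```python
from h import *
m=robot.camera_model("wrist"); f=robot.grab_frame("wrist"); cv2.imwrite("pics/w1.png",f); print(m)
f=robot.grab_frame("scene"); cv2.imwrite("pics/s1.png",f)
print(robot.get_obs()["position"],robot.get_obs()["t"])
```

```text
{'vertical_fov': 63.79139316294689, 'cx': 283.2541170338554, 'cy': 203.55088086139048, 'origin': array([511.4364026 ,  99.3869477 , 374.62746454]), 'attitude': array([ 9.88494813e-01, -2.72273155e-03, -2.74935305e-05,  1.51230256e-01])}
[511.7278977   25.55063593 224.91415806] 3.95
```

View pics/w1.png

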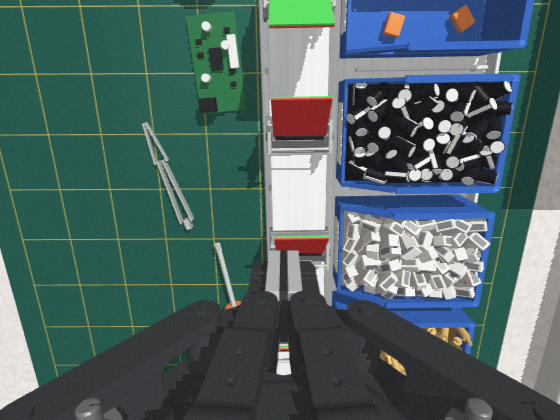

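View pics/s1.png

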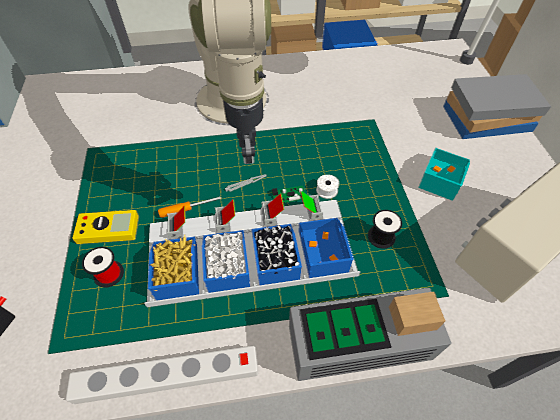

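Run:
```python
from h import *
R0=R.from_quat([ 9.88494813e-01, -2.72273155e-03, -2.74935305e-05,  1.51230256e-01])
m=dict(vertical_fov=63.79139,cx=283.2541,cy=203.55088,origin=np.array([511.436,99.387,374.627]),attitude=R0.as_quat())
im=cv2.imread("pics/w1.png")
for col in ["red","green"]:
  for msk,s,c in blobs(im,(255,0,345,265),col):
    ap=cv2.approxPolyDP(cv2.findContours(msk,0,2)[0][0],3,True)[:,0]
    print(col,s,ap.tolist(),cast(m,ap,88)[:,:2].round(0).tolist())
    b=s[:4]; 
# bracket pin-cheek tops of caps tag and tray
```

```text
red [269  25  65   3  82] [[333, 26], [269, 27]] [[550.0, 152.0], [501.0, 151.0]]
red [ 271   98   61   38 2094] [[271, 99], [274, 135], [325, 134], [331, 98]] [[502.0, 99.0], [504.0, 70.0], [546.0, 70.0], [550.0, 99.0]]
red [275 238  53  15 684] [[276, 249], [322, 252], [327, 238], [275, 238]] [[504.0, -35.0], [547.0, -38.0], [551.0, -24.0], [503.0, -24.0]]
```

{"op": "jog_arm", "data": {"commands": [[0,[-0.046,0.006,0],[0,0,0]],[0,[-0.046,0.006,0],[0,0,0]],[0,[-0.044,0,0],[0,0,0]],[0,[0,0,0.035],[0,0,0]],[0,[0,0,0.035],[0,0,0]]]}}

```text
t: 4.58
position: [524.8, -109.1, 154.3]
tcp_rot: [0.706, 0.708, 0.001, 0.0]
ft_force: [-0.4, -0.3, -0.4]
gripper_width: 0.4
```

{"op": "jog_arm", "data": {"commands": [[0,[0,0,0.03],[0,0,0]],[0,[0,0,0.02],[0,0,0]],[0,[0,0,0.014],[0,0,0]],[0,[0,0,0],[0,0,0]],[0,[0,0,0],[0,0,0]]]}}

```text
t: 5.2
position: [524.5, -110.0, 91.5]
tcp_rot: [0.706, 0.708, 0.0, 0.0]
ft_force: [-0.5, -0.3, 0.4]
gripper_width: 0.1
```

Run:
```python
from h import *
a=robot.grab_frame("scene")[170:310,120:350]; cv2.imwrite("pics/s2.png",cv2.resize(a,None,fx=3.4,fy=3.4,interpolation=cv2.INTER_CUBIC))
o=robot.get_obs();print(o["position"],o["t"],o["ft_force"],o["qpos"])
```

```text
[ 524.56864146 -110.18445507   91.73456396] 5.25 [0.73046691 0.45204329 0.57102312] [-0.08503651  0.58941275  0.2709306   2.15637874 -0.35990916  0.43637749
  0.47214633]
```

View pics/s2.png

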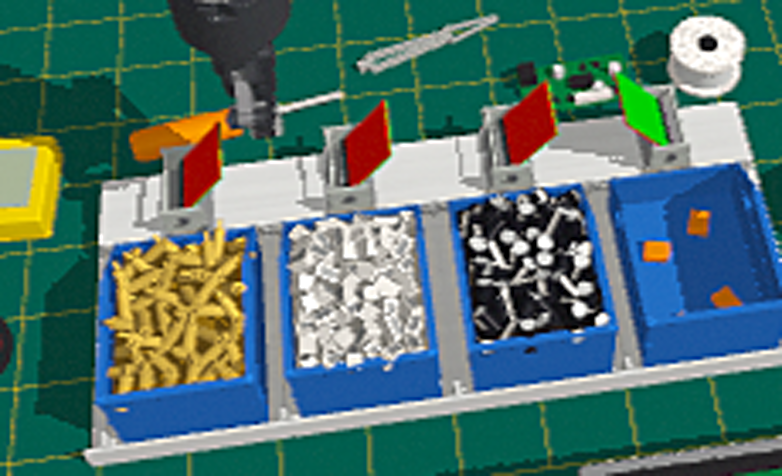

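The picture shows the closed fingertips at about (262,133) in the crop, between the standoffs and plugs tags, with nothing touching. I'll check that fingertip position by casting a ray.

Run:
```python
from h import *
m=robot.camera_model("scene")
for p in [(262,135),(245,132),(283,132)]:
    print(p,cast(m,[120+p[0]/3.4,170+p[1]/3.4],70)[0].round(0))
```

```text
(262, 135) [ 508. -118.   70.]
(245, 132) [ 504. -131.   70.]
(283, 132) [ 508. -103.   70.]
```

Run:
```python
from h import *
a=robot.grab_frame("scene")[170:250,150:240]; cv2.imwrite("pics/s3.png",cv2.resize(a,None,fx=7,fy=7,interpolation=cv2.INTER_NEAREST))
m=robot.camera_model("scene"); f=210/np.tan(np.radians(m["vertical_fov"])/2)
def proj(P):
    c=R.from_quat(m["attitude"]).inv().apply(np.atleast_2d(P)-m["origin"]); return np.c_[f*c[:,0]/c[:,2]+m["cx"],f*c[:,1]/c[:,2]+m["cy"]]
P=[(x,y,z) for x in (524,534) for y in (-110,) for z in (69,80,91)]
for a,b in zip(P,proj(P)): print(a,b.round(1),((b-[150,170])*7).round())
```

```text
(524, -110, 69) [200.6 214.5] [354. 311.]
(524, -110, 80) [199.9 212. ] [349. 294.]
(524, -110, 91) [199.2 209.4] [344. 276.]
(534, -110, 69) [200.7 217.7] [355. 334.]
(534, -110, 80) [200.  215.2] [350. 316.]
(534, -110, 91) [199.3 212.7] [345. 299.]
```

View pics/s3.png

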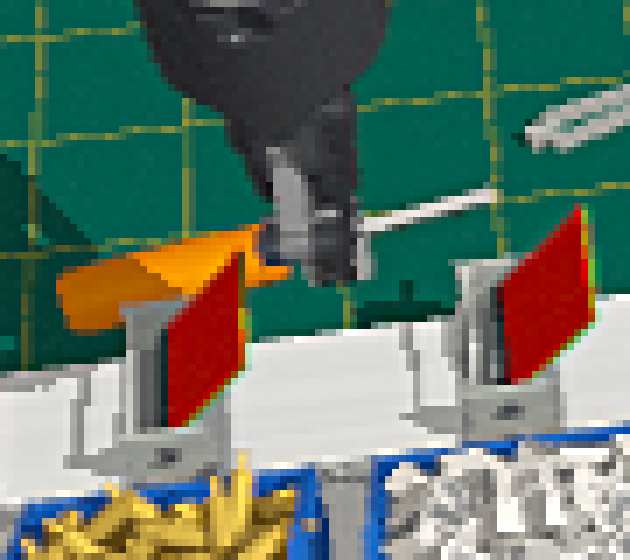

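```bash
cat >> h.py <<'E'
def proj(m,P):
    f=210/np.tan(np.radians(m["vertical_fov"])/2)
    c=R.from_quat(m["attitude"]).inv().apply(np.atleast_2d(P)-m["origin"]); return np.c_[f*c[:,0]/c[:,2]+m["cx"],f*c[:,1]/c[:,2]+m["cy"]]
E
python3 - <<'E'
from h import *
m=robot.camera_model("wrist"); f=robot.grab_frame("wrist"); print(m)
P=[(x,-110,z) for x in (510,524,538) for z in (69,91)]
for n in ("wrist","top"): print(n,proj(robot.camera_model(n),P).round(0).tolist())
cv2.imwrite("pics/w2.png",f)
t=robot.grab_frame("top")[150:250,270:410]; cv2.imwrite("pics/t2.png",cv2.resize(t,None,fx=5.5,fy=5.5,interpolation=cv2.INTER_CUBIC))
s=robot.camera_model("scene"); print("s1 pred", proj(s,[(512,25,203),(512,25,225)]))
E
```

```text
{'vertical_fov': 63.79139316294689, 'cx': 283.2541170338554, 'cy': 203.55088086139048, 'origin': array([523.82637586, -32.62700734, 241.37600306]), 'attitude': array([9.88574305e-01, 4.05754180e-04, 1.20316423e-03, 1.50729002e-01])}
wrist [[258.0, 244.0], [254.0, 262.0], [283.0, 244.0], [283.0, 262.0], [308.0, 244.0], [311.0, 262.0]]
top [[342.0, 213.0], [343.0, 212.0], [342.0, 209.0], [343.0, 208.0], [342.0, 205.0], [343.0, 204.0]]
s1 pred [[250.02276821 169.73967866]
 [249.41441209 163.22660344]]
```

View pics/w2.png

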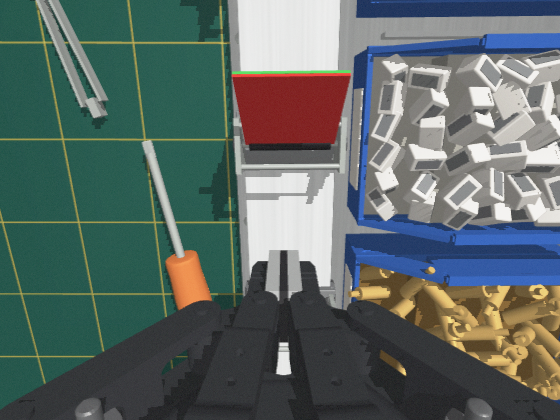

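View pics/t2.png

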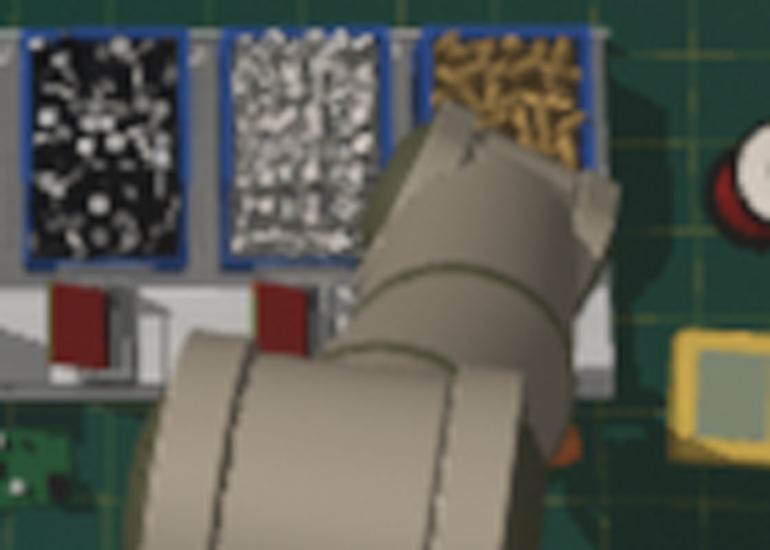

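The scene view puts the tips roughly 15–20 mm higher than the stated tool length implies. I'll push slowly and look partway.

{"op": "jog_arm", "data": {"commands": [[0,[-0.01,0,0],[0,0,0]],[0,[-0.01,0,0],[0,0,0]],[0,[-0.01,0,0],[0,0,0]],[0,[-0.008,0,0],[0,0,0]],[0,[0,0,0],[0,0,0]]]}}

```text
t: 6.02
position: [524.0, -149.3, 91.0]
tcp_rot: [0.707, 0.707, -0.0, 0.0]
ft_force: [-0.2, 0.2, 0.5]
gripper_width: -0.0
```

Run:
```python
from h import *
a=robot.grab_frame("scene")[170:250,140:230]; cv2.imwrite("pics/s4.png",cv2.resize(a,None,fx=7,fy=7,interpolation=cv2.INTER_CUBIC))
o=robot.get_obs();print(o["position"],o["t"],o["ft_force"])
```

```text
[ 523.9736613  -148.66449884   90.93582835] 6.075 [ 0.19726103 -0.76212711  0.24636007]
```

View pics/s4.png

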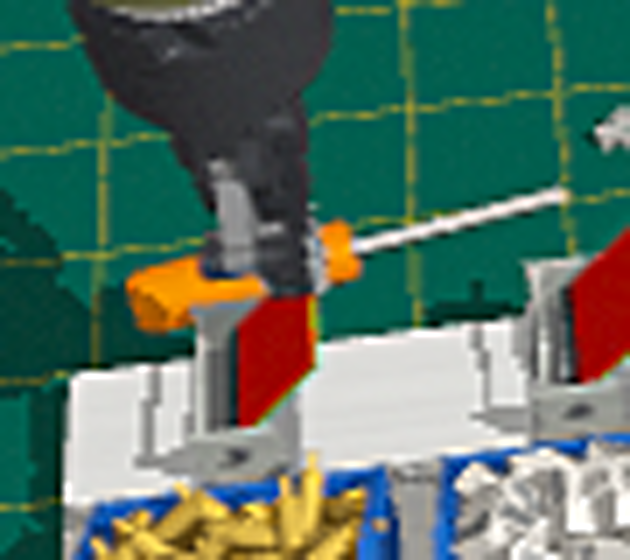

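The finger passed over the leaf without touching it: the red face is unmoved and the finger bottom shows at (285,295). So the tip really is near TCP height. I'll back off, drop 20 mm and repeat.

{"op": "jog_arm", "data": {"commands": [[0,[0.02,0,0],[0,0,0]],[0,[0.018,0,0],[0,0,0]],[0,[0,0,0],[0,0,0]],[0,[0,0,0.01],[0,0,0]],[0,[0,0,0.01],[0,0,0]]]}}

```text
t: 6.7
position: [524.0, -110.9, 70.3]
tcp_rot: [0.707, 0.707, -0.0, 0.0]
ft_force: [0.7, -0.2, -0.0]
gripper_width: -0.1
```

Run:
```python
from h import *
a=robot.grab_frame("scene")[170:250,150:240]; cv2.imwrite("pics/s5.png",cv2.resize(a,None,fx=7,fy=7,interpolation=cv2.INTER_CUBIC))
o=robot.get_obs();print(o["position"],o["t"],o["ft_force"],o["gripper_width"])
m=robot.camera_model("scene")
P=[(x,-110,z) for x in (524,530,536) for z in (49,60,70)]
for a,b in zip(P,proj(m,P)): print(a,((b-[150,170])*7).round())
```

```text
[ 523.39255796 -110.82872691   69.16088322] 6.75 [-0.51254108 -0.77059616 -0.94810388] 0.17031912127088497
(524, -110, 49) [363. 343.]
(524, -110, 60) [358. 326.]
(524, -110, 70) [354. 310.]
(530, -110, 49) [364. 356.]
(530, -110, 60) [359. 339.]
(530, -110, 70) [354. 323.]
(536, -110, 49) [364. 370.]
(536, -110, 60) [359. 353.]
(536, -110, 70) [355. 337.]
```

View pics/s5.png

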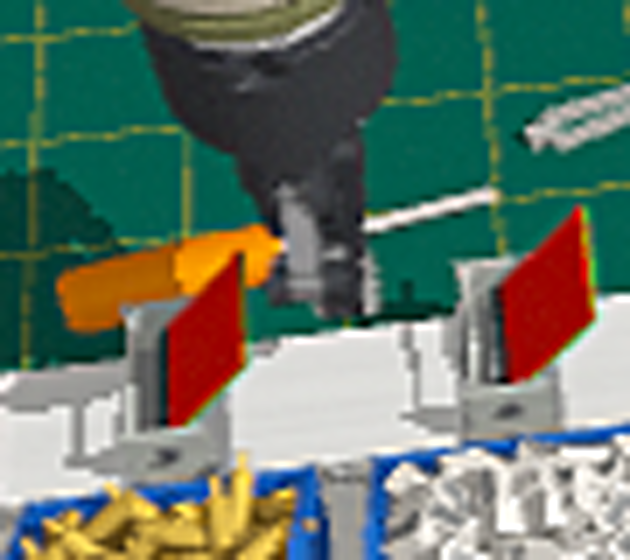

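{"op": "jog_arm", "data": {"commands": [[0,[-0.01,0,0],[0,0,0]],[0,[-0.01,0,0],[0,0,0]],[0,[-0.01,0,0],[0,0,0]],[0,[-0.008,0,0],[0,0,0]],[0,[0,0,0],[0,0,0]]]}}

```text
t: 7.38
position: [524.1, -149.3, 71.2]
tcp_rot: [0.707, 0.707, 0.0, 0.0]
ft_force: [-0.1, 0.0, 0.7]
gripper_width: -0.3
```

Run:
```python
from h import *
a=robot.grab_frame("scene")[170:250,140:230]; cv2.imwrite("pics/s6.png",cv2.resize(a,None,fx=7,fy=7,interpolation=cv2.INTER_CUBIC))
o=robot.get_obs();print(o["position"],o["t"],o["ft_force"])
```

```text
[ 524.0742276  -148.65709955   71.079918  ] 7.425 [-0.17680688 -0.60680558 -0.18004061]
```

View pics/s6.png

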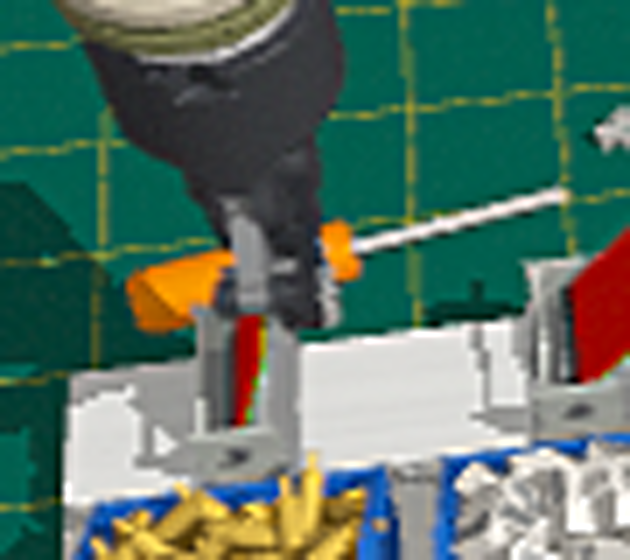

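The leaf is partway up at (250,370) in the crop. I'll carry on past upright.

{"op": "jog_arm", "data": {"commands": [[0,[-0.007,0,0],[0,0,0]],[0,[-0.007,0,0],[0,0,0]],[0,[-0.007,0,0],[0,0,0]],[0,[-0.007,0,0],[0,0,0]],[0,[0,0,0],[0,0,0]]]}}

```text
t: 8.05
position: [524.0, -177.1, 71.0]
tcp_rot: [0.707, 0.707, -0.0, 0.0]
ft_force: [-0.1, -0.1, 0.4]
gripper_width: -0.3
```

Run:
```python
from h import *
a=robot.grab_frame("scene")[170:250,140:230]; cv2.imwrite("pics/s7.png",cv2.resize(a,None,fx=7,fy=7,interpolation=cv2.INTER_CUBIC))
o=robot.get_obs();print(o["position"],o["t"],o["ft_force"])
```

```text
[ 524.06238906 -176.62843315   70.97448287] 8.1 [0.2643804  0.18022398 0.04369379]
```

View pics/s7.png

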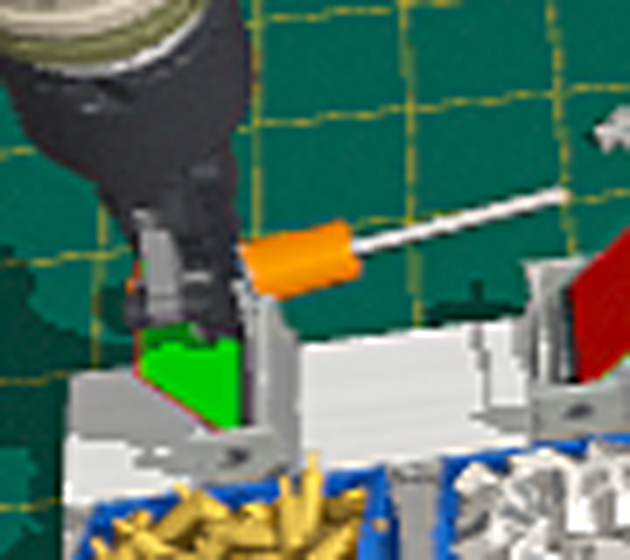

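Tag d (standoffs) is over with green up, seen at (190,370). Next is the plugs tag.

{"op": "jog_arm", "data": {"commands": [[0,[0.008,0,0],[0,0,0]],[0,[0,0,-0.03],[0,0,0]],[0,[0,0,-0.03],[0,0,0]],[0,[0.06,0,0],[0,0,0]],[0,[0.06,0,0],[0,0,0]]]}}

```text
t: 8.72
position: [524.0, -46.5, 131.5]
tcp_rot: [0.707, 0.707, 0.001, 0.0]
ft_force: [1.6, -0.2, -0.1]
gripper_width: 0.1
```

{"op": "jog_arm", "data": {"commands": [[0,[0.06,0,0],[0,0,0]],[0,[0,0,0],[0,0,0]],[0,[0,0,0.03],[0,0,0]],[0,[0,0,0.03],[0,0,0]],[0,[0,0,0],[0,0,0]]]}}

```text
t: 9.35
position: [522.5, 11.3, 69.6]
tcp_rot: [0.707, 0.707, -0.001, -0.001]
ft_force: [-0.4, -0.4, 0.2]
gripper_width: 0.2
```

{"op": "jog_arm", "data": {"commands": [[0,[-0.01,0,0],[0,0,0]],[0,[-0.01,0,0],[0,0,0]],[0,[-0.01,0,0],[0,0,0]],[0,[-0.009,0,0],[0,0,0]],[0,[-0.007,0,0],[0,0,0]]]}}

```text
t: 9.98
position: [524.0, -35.1, 71.2]
tcp_rot: [0.707, 0.707, 0.0, 0.0]
ft_force: [-0.2, -0.4, -0.5]
gripper_width: -0.1
```

{"op": "jog_arm", "data": {"commands": [[0,[-0.007,0,0],[0,0,0]],[0,[-0.007,0,0],[0,0,0]],[0,[-0.006,0,0],[0,0,0]],[0,[0,0,0],[0,0,0]],[0,[0,0,0],[0,0,0]]]}}

```text
t: 10.6
position: [523.9, -54.1, 71.0]
tcp_rot: [0.707, 0.708, 0.0, -0.0]
ft_force: [-0.0, 0.5, 0.4]
gripper_width: -0.1
```

Run:
```python
from h import *
a=robot.grab_frame("scene")[160:310,140:360]; cv2.imwrite("pics/s8.png",cv2.resize(a,None,fx=3.6,fy=3.6,interpolation=cv2.INTER_CUBIC))
o=robot.get_obs();print(o["position"],o["t"],o["ft_force"])
```

```text
[523.94937183 -54.01310847  70.96035252] 10.65 [-0.58527253 -0.11398408 -0.34995892]
```

View pics/s8.png

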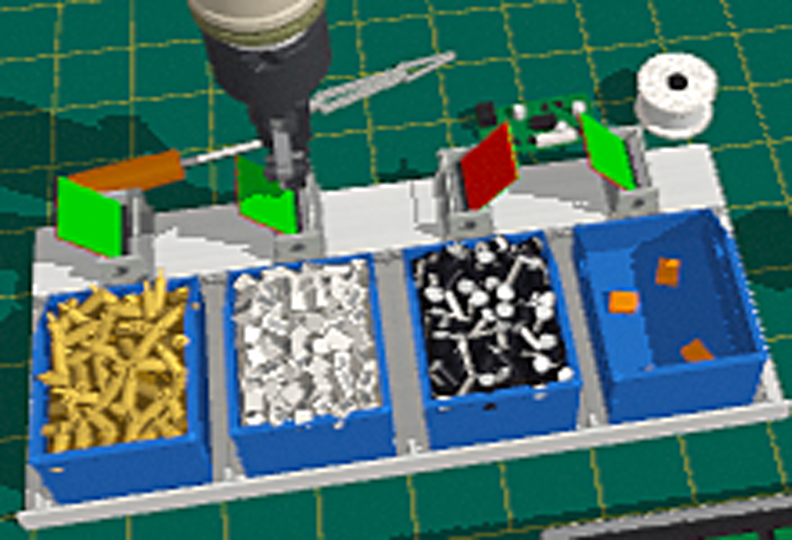

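Standoffs (90,215) and plugs (265,200) are now green. Next is the caps tag, where the gap is narrow, so I'll check before lowering.

{"op": "jog_arm", "data": {"commands": [[0,[0.008,0,0],[0,0,0]],[0,[0,0,-0.03],[0,0,0]],[0,[0,0,-0.03],[0,0,0]],[0,[0.06,0,0],[0,0,0]],[0,[0.06,0,0],[0,0,0]]]}}

```text
t: 11.28
position: [524.0, 75.4, 131.6]
tcp_rot: [0.707, 0.707, 0.001, 0.0]
ft_force: [0.3, 0.3, -0.3]
gripper_width: 0.1
```

{"op": "jog_arm", "data": {"commands": [[0,[0.052,0,0],[0,0,0]],[0,[0,0,0],[0,0,0]],[0,[0,0,0.02],[0,0,0]],[0,[0,0,0],[0,0,0]]]}}

```text
t: 11.78
position: [522.7, 125.1, 110.2]
tcp_rot: [0.707, 0.708, -0.001, -0.0]
ft_force: [-0.4, 0.0, 0.8]
gripper_width: -0.1
```

Run:
```python
from h import *
a=robot.grab_frame("scene")[160:240,240:340]; cv2.imwrite("pics/s9.png",cv2.resize(a,None,fx=7,fy=7,interpolation=cv2.INTER_CUBIC))
o=robot.get_obs();print(o["position"],o["t"],o["ft_force"])
```

```text
[523.19286578 124.94628382 110.80680574] 11.825 [1.53161944 0.5394958  0.48049019]
```

View pics/s9.png

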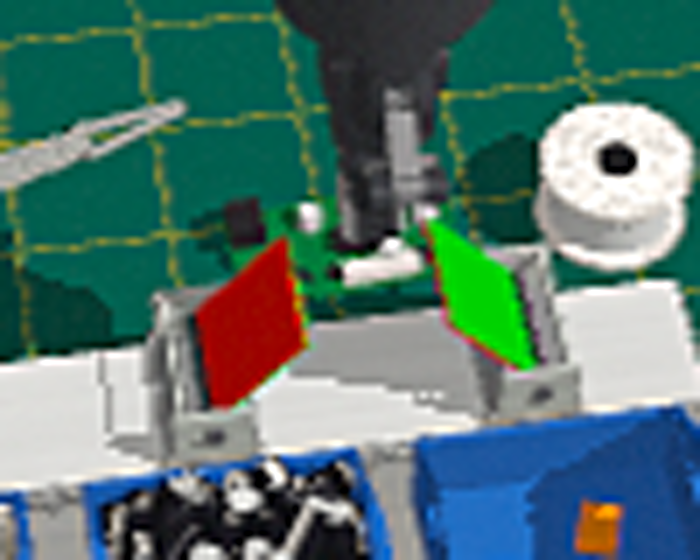

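Fingertips sit at about (345–420, 240) between the leaf edges at columns 300 and 440. I'll shift 7 mm to the right, then lower.

{"op": "jog_arm", "data": {"commands": [[0,[-0.007,0,0],[0,0,0]],[0,[0,0,0.015],[0,0,0]],[0,[0,0,0.015],[0,0,0]],[0,[0,0,0.01],[0,0,0]],[0,[0,0,0],[0,0,0]]]}}

```text
t: 12.45
position: [523.1, 118.5, 69.9]
tcp_rot: [0.707, 0.708, -0.001, -0.0]
ft_force: [-0.0, -0.4, 0.4]
gripper_width: -0.0
```

Run:
```python
from h import *
a=robot.grab_frame("scene")[160:240,240:340]; cv2.imwrite("pics/s10.png",cv2.resize(a,None,fx=7,fy=7,interpolation=cv2.INTER_CUBIC))
o=robot.get_obs();print(o["position"],o["t"],o["ft_force"])
```

```text
[523.38511965 118.52074368  70.38631963] 12.5 [-0.29190002  0.31717147  1.13698562]
```

View pics/s10.png

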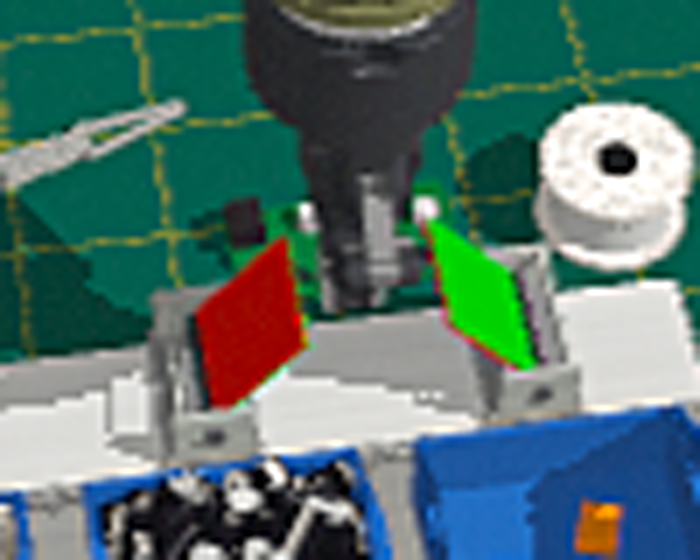

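Clear on both sides. I'll push the caps tag right, to y ≈ 68.

{"op": "jog_arm", "data": {"commands": [[0,[-0.01,0,0],[0,0,0]],[0,[-0.007,0,0],[0,0,0]],[0,[-0.007,0,0],[0,0,0]],[0,[-0.007,0,0],[0,0,0]],[0,[-0.007,0,0],[0,0,0]]]}}

```text
t: 13.12
position: [523.8, 80.1, 71.1]
tcp_rot: [0.707, 0.708, 0.0, 0.0]
ft_force: [-0.3, 0.8, -0.7]
gripper_width: 0.0
```

{"op": "jog_arm", "data": {"commands": [[0,[-0.007,0,0],[0,0,0]],[0,[-0.006,0,0],[0,0,0]],[0,[0,0,0],[0,0,0]],[0,[0,0,0],[0,0,0]]]}}

```text
t: 13.62
position: [523.8, 67.9, 71.0]
tcp_rot: [0.707, 0.708, 0.0, -0.0]
ft_force: [-0.3, -0.0, -0.1]
gripper_width: 0.0
```

Run:
```python
from h import *
a=robot.grab_frame("scene")[160:240,240:340]; cv2.imwrite("pics/s11.png",cv2.resize(a,None,fx=7,fy=7,interpolation=cv2.INTER_CUBIC))
o=robot.get_obs();print(o["position"],o["t"],o["ft_force"])
```

```text
[523.78571457  67.99246524  70.97483128] 13.675 [-0.19689946  0.28736343  0.09210774]
```

View pics/s11.png

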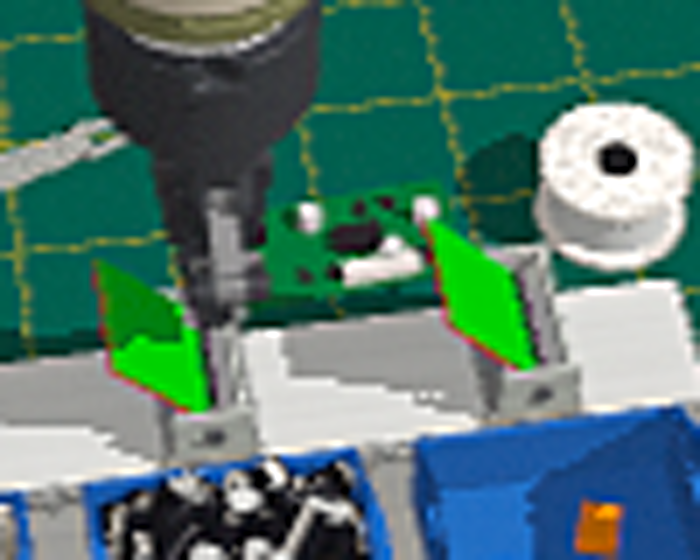

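Caps is green, seen at (150,345). Now I'll push the low bin's tag left, to y ≈ 182.

{"op": "jog_arm", "data": {"commands": [[0,[0.02,0,0],[0,0,0]],[0,[0.025,0,0],[0,0,0]],[0,[0.01,0,0],[0,0,0]],[0,[0.01,0,0],[0,0,0]],[0,[0.007,0,0],[0,0,0]]]}}

```text
t: 14.3
position: [523.7, 139.7, 71.0]
tcp_rot: [0.707, 0.708, -0.0, 0.0]
ft_force: [-0.5, -0.9, 0.1]
gripper_width: -0.1
```

{"op": "jog_arm", "data": {"commands": [[0,[0.007,0,0],[0,0,0]],[0,[0.007,0,0],[0,0,0]],[0,[0.007,0,0],[0,0,0]],[0,[0.007,0,0],[0,0,0]],[0,[0.007,0,0],[0,0,0]]]}}

```text
t: 14.92
position: [523.6, 175.2, 71.0]
tcp_rot: [0.707, 0.708, 0.0, 0.0]
ft_force: [-0.4, -0.8, 0.2]
gripper_width: 0.1
```

{"op": "jog_arm", "data": {"commands": [[0,[0.007,0,0],[0,0,0]],[0,[0,0,0],[0,0,0]],[0,[0,0,0],[0,0,0]]]}}

```text
t: 15.3
position: [523.6, 181.5, 71.0]
tcp_rot: [0.707, 0.708, -0.0, 0.0]
ft_force: [-0.4, -0.1, 0.1]
gripper_width: -0.2
```

Run:
```python
from h import *
a=robot.grab_frame("scene")[160:240,240:340]; cv2.imwrite("pics/s12.png",cv2.resize(a,None,fx=7,fy=7,interpolation=cv2.INTER_CUBIC))
o=robot.get_obs();print(o["position"],o["t"],o["ft_force"])
```

```text
[523.5808258  181.3978275   71.00412136] 15.35 [-0.70234175  0.02856336 -0.21399735]
```

View pics/s12.png

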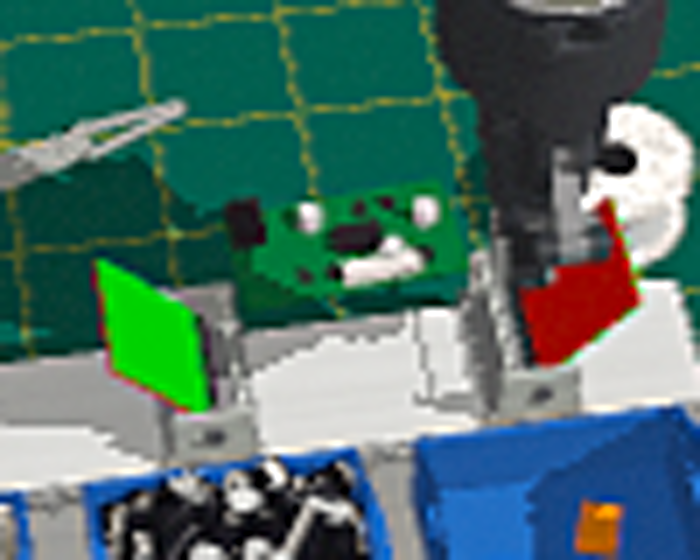

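The low bin's tag is red up, seen at (580,305). I'll back off and rise clear.

{"op": "jog_arm", "data": {"commands": [[0,[-0.01,0,0],[0,0,0]],[0,[-0.01,0,-0.02],[0,0,0]],[0,[0,0,-0.05],[0,0,0]],[0,[0,0,-0.05],[0,0,0]],[0,[0,0,-0.05],[0,0,0]]]}}

```text
t: 15.98
position: [523.4, 160.4, 242.5]
tcp_rot: [0.707, 0.707, -0.0, 0.0]
ft_force: [0.2, 0.5, -0.6]
gripper_width: 0.1
```

{"op": "jog_arm", "data": {"commands": [[0,[0.04,-0.03,0],[0,0,0]],[0,[0.04,-0.03,0],[0,0,0]],[0,[0.04,-0.02,0],[0,0,0]],[0,[0.04,0,0],[0,0,0]],[0,[0,0,0],[0,0,0]]]}}

```text
t: 16.6
position: [442.9, 324.0, 240.7]
tcp_rot: [0.705, 0.709, 0.0, -0.0]
ft_force: [-0.5, -2.0, -0.6]
gripper_width: -0.1
```

Run:
```python
from h import *
f=robot.grab_frame("scene"); cv2.imwrite("pics/s13f.png",f); a=f[160:310,140:360]; cv2.imwrite("pics/s13.png",cv2.resize(a,None,fx=3.6,fy=3.6,interpolation=cv2.INTER_CUBIC))
o=robot.get_obs();print(o["position"],o["t"],o["ft_force"])
m=robot.camera_model("scene")
g0=cv2.imread("pics/scene0.png")
for col,roi in [("red",(140,170,340,240)),("green",(140,170,340,240))]:
  for msk,s,c in blobs(f,roi,col):
    ap=cv2.approxPolyDP(cv2.findContours(msk,0,2)[0][0],2.5,True)[:,0]
    print(col,s,cast(m,ap,88)[:,:2].round(0).tolist())
d=cv2.absdiff(f,g0).max(2)>60
n,l,s,c=cv2.connectedComponentsWithStats(d.astype(np.uint8))
print([(s[i].tolist()) for i in range(1,n) if s[i][4]>25])
```

```text
[443.21567825 321.72524414 240.71599813] 16.65 [-0.41952903 -0.221444   -0.42372005]
red [314 189  17  23 248] [[504.0, 216.0], [528.0, 180.0], [569.0, 177.0], [550.0, 216.0]]
green [254 197  16  22 201] [[503.0, 29.0], [550.0, 29.0], [573.0, 58.0], [533.0, 58.0]]
green [206 203  17  22 241] [[504.0, -93.0], [551.0, -92.0], [573.0, -59.0], [535.0, -57.0]]
green [156 209  18  22 288] [[505.0, -214.0], [553.0, -215.0], [574.0, -174.0], [536.0, -175.0]]
[[243, 0, 13, 13, 66], [377, 0, 47, 14, 377], [456, 0, 62, 54, 1588], [211, 2, 29, 17, 88], [189, 4, 21, 36, 229], [215, 8, 24, 37, 166], [242, 9, 6, 11, 37], [400, 10, 19, 4, 26], [374, 16, 42, 11, 259], [402, 28, 14, 16, 123], [252, 35, 159, 90, 3936], [120, 62, 86, 17, 509], [59, 68, 145, 73, 3394], [300, 188, 32, 28, 505], [253, 193, 48, 29, 683], [190, 199, 65, 29, 879], [150, 206, 36, 29, 619]]
```

View pics/s13.png

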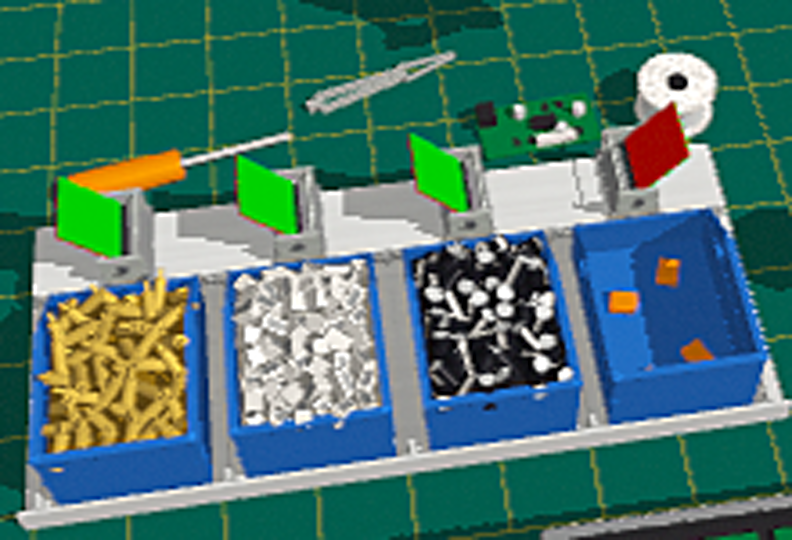

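View pics/s13f.png

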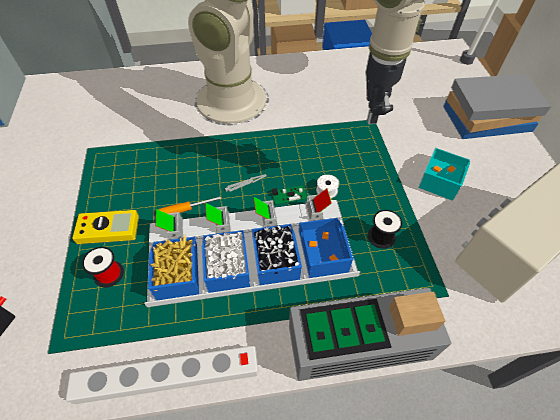

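Three greens lie on the full bins and red on the low bin. Apart from the arm and its shadow, the tags are the only change from the first picture, and the arm is clear. I'll hand the job in.

{"op": "jog_arm", "data": {"commands": [[0,[0,0,0],[0,0,0]],[0,[0,0,0],[0,0,0]]]}}

```text
t: 16.9
position: [443.8, 320.1, 241.1]
tcp_rot: [0.707, 0.707, -0.0, 0.0]
ft_force: [0.4, -0.2, -1.1]
gripper_width: 0.4
```

```bash
python3 -c "
from cell import robot
print(robot.sign_off())"
```

```text
the job is handed in; nothing more can be done
None
```

All four tags were wrong, and I pushed all four over with the closed fingertips. The standoffs, plugs and caps tags now lie green face up, and the tag of the low bin lies red face up. I handed the job in at about 17 s.

**Last check:** The final scene picture shows the four tags as intended, with each leaf's free edge 29–36 mm to the correct side of its hinge. Compared with the first picture, only the tags, the arm and its shadow had changed. Force readings between moves stayed at noise level, about 2 N at most, and the arm ended clear of everything.

**What disagreed:** In the pictures the shut fingertips were about level with the TCP, not 22 mm ahead of it as stated. Because of that, my first pass at the standoffs tag went over the leaf without touching it. I lowered 20 mm and repeated it, and that worked. My hinge positions from the different cameras also differed by a few mm, which did not affect the pushes.

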